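# Clamp a circuit board in the sloped repair cradle

### The arm

A 6-joint arm with a two-finger parallel gripper is mounted at the origin on the work surface. World frame = base frame: x ahead of the robot, y to its left, z up, the work surface at z = 0. Lengths are in mm, angles in rad, forces in N, time in s.
With the tool pointing down it reaches from about 400 to 925 mm from the base axis. Payload 12.5 kg.
Tool frame: the origin (TCP) lies on the centre line of the jaws, within the pads' length; the fingertips stand 8 mm ahead of it and the grasp point (between the pads) lies 11 mm behind it; z points along the fingers, x is the direction in which the jaws open and shut, and the axes are right-handed (so a half turn about z gives the same grasp; the last joint's range is limited). The gripper opens to 95 mm and grips with 3 to 60 N. Pads are 20 mm wide; open, the fingers measure 119 mm over their backs; the gripper's body (75 mm by 180 mm) begins 59 mm behind the grasp point.
Start: joints at [-1.263, 0.491, 1.559, -0, 1.092, -0.106], TCP at [251.331, -572.257, 222.661] pointing down, gripper open.
Joint ranges: [-3.1, 3.1], [-0.84, 2.19], [0.05, 2.79], [-1.13, 4.28], [0.06, 2.93], [-2.69, 2.69]. Speed limits (rad/s): [2.22, 2.22, 2.79, 3.14, 3.14, 3.14].

### API

Orientations are given as [roll, pitch, yaw] about the fixed x, y, z axes, in that order (R = Rz(yaw) Ry(pitch) Rx(roll)).
In Python, from cell import env gives the robot as it stands. The module is installed in compiled form; this text tells all that it offers.
- The arm moves only by the tool send_rows, never from a script. Its argument "moves" is a list that holds one entry, the list of rows, each a list of 6 numbers: the shift along the tool's x, y, z as a fraction of full scale, then the turn, a rotation vector about the tool's x, y, z as a fraction of full scale. A call has 1 to 12 rows; each row is the pose to reach, as a shift and turn from the pose commanded when the call began, along the tool's axes at that moment; what a row does not reach only later rows make up. Full scale, the value 1, is 0.3 m for a shift and 90 degrees for a turn. A row lasts 1/12 s, in which the tool goes at most 41.7 mm and 7.16 degrees, less where a joint would pass 70% of its speed; a pose out of reach is approached as far as the arm can. A call with a number of a shift or a turn outside -1 to 1 is refused whole. A call with a gripper value outside its range is refused whole. "grip" is the gripper's target within -1 to 1 (shut at 1, half-way at 0, fully open at -1), set as the call begins (left out, the last holds). The fingers move at their own pace and stop on an object; the grip force is fixed at half the most. Time passes only in rows, so rows that repeat a pose let the fingers close. It gives the time, the measured TCP pose, the force and the opening at its end, in the units of the state.
- env.state(): the state, without advancing time (a new reading comes with each control period).
- env.read_camera(name): name is "scene" or "top"; returns a dict with "image" (420x560x3 uint8, red, green, blue), "mtx" (3x3 intrinsics, pixels), "distortion" ([k1, k2, p1, p2, k3] as OpenCV has them; the pictures are not rectified), "T" (4x4, takes a point from camera to world coordinates). Camera axes: x right, y up, looking along -z (the intrinsics and any distortion apply to the point x, -y, -z); pixel columns grow to the right and rows downward; lengths in mm; the calibration is good to about 2 mm. A picture is of the moment at which its call begins. There is no depth.
- env.job_done(): hands the job in, once; it reports no verdict.
Trained networks look in the newest picture that a camera, given by its name, has taken for a name from the list of things; names that differ only in an ending like _2 or _b are one class to them, and where a whole thing is asked for, a point or a joint stands for the part that bears it (a point fixed in the world has none). Each returns a list of dicts, best first, with "confidence" (0 to 1); they miss things now and then, are a little off and sometimes report something else, mostly with a low value. They report only what shows in the picture. A call takes as long as a camera call.
- env.look_for(camera, thing): "xy" ([column, row] in pixels, amid what is visible of it).
- env.outline_of(camera, thing): "region" (420x560 bool, what is visible of it) and "xy" ([column, row] in pixels, amid what is visible of it).
The state is a dict: "t": time; "joints": joint angles; "qvel": joint speeds; "tau": joint torques, N m; "eef_pos": TCP position; "tcp_rot": TCP orientation; "ft_force": force on the tool from outside, world axes, zero at the start; "moment": the same for the moment, N m; "opening": opening from 0.0 (shut) to 1.0 (fully open).
Only numpy, scipy, OpenCV 4.12 (cv2) and the standard library are available. Lean on these libraries where they do the work, as an engineer would, in place of code of your own. Each camera call takes 0.05 s, during which the arm holds its last target. There are 200 camera calls.

### The job

Slide the cradle's orange-gripped jaw open to its stop, then gently lay the circuit board flat in the cradle with its heat sink up, its white connector edge uphill and its other long edge against the bottom ledge, and let go of it. Then slide the jaw back until it closes on the board, so that the board sits snug between the two jaws with no play, and leave the meter, bottle, spool and fume extractor undisturbed.

Things in the scene. Friction and masses are not known exactly. Their poses are not given: they have to be found in the camera images.
- cradle: Grey fixed stand of the sloped repair cradle, on two wedge legs, about 200 x 256 mm seen from above, 0.11 m high at the back (0.17 m with the orange grip). Origin on the bench under its middle, x pointing away from the robot (the way the plate rises), z up; its yaw varies.
- bed: The cradle's fixed plate, rising from the robot at 25 deg, origin 37 mm above the bench, at the plate-top corner of ledge and fixed jaw. x up the slope, y along the track from fixed to sliding jaw, z out of the plate. Spans (mm) x -10..168, y -21..235. Above it: bottom ledge x -10..0, 10 high, full length; fixed jaw y -14..0, x 0..105, 14 high; steel track x 137..153, 12 high.
- jaw (a joint): Sliding jaw, m. Gap from its clamping face to the fixed jaw: 85 mm at 0, growing along bed y to 200 mm at the end stop, 0.115. Stays where left (about 3 N friction). Its bar, 20 mm wide along y, 15.5 mm high, spans bed x 4..118 mm; the black carriage on the track, 44 (x) by 40 (y) mm, centred on the grip, has its top 26 mm above the plate.
- jaw_grip (a point): Middle of the sliding jaw's orange grip, a block standing out of the plate on the carriage: 26 mm along bed x, 24 mm along bed y, from 26 to 70 mm above the plate. This point lies 50 mm above the plate, at bed x = 145 mm, 10 mm beyond the clamping face in bed y.
- board: Loose green circuit board, 90 (x) by 130 (y) by 6 mm, 0.2 to 0.4 kg, flat on the bench left or right of the cradle; origin at the centre of its underside, z up. At its middle a finned aluminium heat sink, 26 (x) by 70 (y) mm, top 50 mm above the underside: grip it there. White connector strip along the +x long edge, 10 mm wide, top at 14 mm; other parts under 17 mm high.
- board_connector (a point): Middle of the board's white connector edge, at board x = 45 mm, on the board's upper face; it must end uphill.
- meter: Bystander: loose yellow multimeter, 150 x 80 x 36 mm, lying on the bench on the side opposite the board; origin at the centre of its underside.
- bottle: Bystander: loose upright blue bottle, 52 mm across, 150 mm high; origin at the centre of its underside. It stands on the bench between the cradle and the board or the meter.
- spool: Bystander: loose upright metal spool of solder, 52 mm across, 66 mm high; origin at the centre of its underside. It stands on the bench on the other side of the cradle from the bottle.
- extractor: Bystander: fixed fume extractor to the right of the cradle: grey base 120 x 120 x 26 mm, a 24 mm post to 0.25 m and a black funnel 84 mm across that reaches about 100 mm to its +y at the top, between 0.18 and 0.27 m high; origin at the centre of its underside, z up, yaw varies.

How it is judged (in metres and radians):
On the way, in this order (a step that is already met when the one before it is completed fails the run):
1. the jaw has been slid open to within 10 mm of its end stop (value of joint jaw above 0.105 m), for 0.2 s.
2. the board lies flat in the cradle between the jaws, connector edge uphill, lower edge within 12 mm of the ledge, and is let go (x of board in the frame of bed between 0.041 and 0.057 m and y of board in the frame of bed between 0.06 and 0.14 m and z of board in the frame of bed below 0.005 m and angle between the z axis of board and the z axis of bed, either way round below 0.07 rad and x of board_connector in the frame of bed above 0.075 m and contact force between the fingers and board below 0.2 N), for 0.2 s.
3. the jaw has been slid back onto the board: gap between the jaws 128 to 133 mm for the 130 mm board (value of joint jaw between 0.043 and 0.048 m), for 0.2 s.
At the end, for the whole second after the job is handed in: The board lies flat on the sloped plate (within 4 mm and 0.05 rad), square to it (0.06 rad), heat sink up, connector edge uphill, its lower edge within 6 mm of the ledge, one end against the fixed jaw and the sliding jaw against the other (gap between the jaws 128 to 133 mm), everything at rest (all of step 3 and x of board in the frame of bed between 0.042 and 0.051 m and y of board in the frame of bed between 0.062 and 0.069 m and z of board in the frame of bed between -0.003 and 0.004 m and angle between the z axis of board and the z axis of bed, either way round below 0.05 rad and angle between the x axis of board and the x axis of bed, either way round below 0.06 rad and x of board_connector in the frame of bed above 0.08 m and linear speed of board below 0.02 m/s and velocity of joint jaw between -0.01 and 0.01 m/s); the robot touches nothing.
It fails at once if the board is dropped or slammed onto the cradle: they press with more than 150 N, or with over 1 N while the board moves faster than 0.2 m/s (contact force between board and bed above 150 N or (contact force between board and bed above 1 N and linear speed of board above 0.2 m/s)).
It fails at once if the board is tipped more than 60 degrees (angle between board's own z axis and vertical above 1.05 rad).
It fails at once if the meter, bottle or spool is moved more than 20 mm (distance of any of meter, bottle, spool from where it was at the start of the episode above 0.02 m).
It fails at once if the fume extractor is struck with more than 15 N (contact force between any of the arm, board, the fingers and extractor above 15 N).
It also fails if it takes over 67 s, if anything falls off the work surface, if the arm or the gripper's body presses on something with over 40 N, if the wrist force passes 120 N, or if a joint passes its speed limit or range.

## Working session

There is one attempt and no reset: what is moved stays moved. The work goes in short steps, Python scripts to look and compute and a tool call to move; the robot and the scene stay as the last step left them, time stands still between calls to the robot, and variables do not carry over. Pictures are saved under pics/ and viewed, about 8 in all and at most 12, crops included, and the job is handed in when it is done.

Besides the shell and the picture viewer there is one more tool, called after "Call:" as name(argument=value, ...) on one line, values as JSON. send_rows: Moves the arm, as the interface text tells. Its arguments: {"type":"object","properties":{"moves":{"type":"array","items":{"type":"array","items":{"type":"array","items":{"type":"number"}}}},"grip":{"type":"number"}},"required":["moves"]}

```bash
mkdir -p pics; cat > h.py <<'E'
import numpy as np, cv2
from cell import env
from scipy.spatial.transform import Rotation as R
def cam(n,save=None):
    c=env.read_camera(n)
    if save: cv2.imwrite('pics/'+save,c['image'][:,:,::-1])
    return c
def ray(c,px):
    u=cv2.undistortPoints(np.array([[px]],float),np.array(c['mtx']),np.array(c['distortion']))[0,0]
    T=np.array(c['T']); d=T[:3,:3]@np.array([u[0],-u[1],-1]); return T[:3,3],d
def at_z(c,px,z):
    o,d=ray(c,px); return o+d*(z-o[2])/d[2]
def proj(c,P):
    T=np.array(c['T']); p=(np.atleast_2d(P)-T[:3,3])@T[:3,:3]; p=p*[1,-1,-1]
    return cv2.projectPoints(p.reshape(-1,1,3),np.zeros(3),np.zeros(3),np.array(c['mtx']),np.array(c['distortion']))[0][:,0]
E
python3 - <<'E'
from h import *
print(env.state())
for n in ['scene','top']:
    c=cam(n,n+'1.png'); print(n,np.round(c['T'],2).tolist(),np.round(c['mtx'],1).tolist(),c['distortion'])
    for t in ['cradle','bed','jaw','jaw_grip','board','board_connector','meter','bottle','spool','extractor']:
        r=env.look_for(n,t)
        print(t,[(np.round(q['xy']).tolist(),round(q['confidence'],2)) for q in r[:2]])
E
```

```text
{'t': 0.0, 'joints': array([-1.26256106e+00,  4.91533235e-01,  1.55946708e+00, -3.54668137e-06,
        1.09169584e+00, -1.05600192e-01]), 'qvel': array([-0.00037846, -0.00031146,  0.00151518, -0.00076768, -0.00081147,
        0.0010041 ]), 'tau': array([-2.55335493e-03, -6.12650371e+01, -2.58179641e+01,  6.92003430e-02,
        4.81995405e-02, -8.18591002e-05]), 'eef_pos': array([ 251.27313684, -571.99874226,  222.07202881]), 'tcp_rot': array([-3.14147947e+00,  1.09768512e-03, -1.15695917e+00]), 'ft_force': array([0.13199606, 0.09651888, 0.87941904]), 'moment': array([ 0.01133389,  0.01570625, -0.0017717 ]), 'opening': 1.0002777171480668}
scene [[0.03, -0.58, 0.81, 1405.08], [1.0, 0.01, -0.03, -31.19], [0.01, 0.81, 0.58, 758.47], [0.0, 0.0, 0.0, 1.0]] [[455.1, 0.0, 276.0], [0.0, 455.1, 209.7], [0.0, 0.0, 1.0]] [-0.0470031  0.         0.         0.         0.       ]
cradle [([290.0, 267.0], 0.57)]
bed [([289.0, 259.0], 0.96)]
jaw [([294.0, 252.0], 0.62)]
jaw_grip [([296.0, 252.0], 0.82)]
board [([395.0, 222.0], 0.69)]
board_connector [([399.0, 220.0], 0.93)]
meter [([157.0, 218.0], 0.67)]
bottle [([206.0, 204.0], 0.7)]
spool [([341.0, 213.0], 0.55)]
extractor [([114.0, 272.0], 0.94)]
top [[0.01, 0.99, -0.12, 422.83], [-1.0, 0.0, -0.02, -9.35], [-0.02, 0.12, 0.99, 1126.2], [0.0, 0.0, 0.0, 1.0]] [[449.1, 0.0, 279.3], [0.0, 449.1, 216.3], [0.0, 0.0, 1.0]] [-0.01626285  0.          0.          0.          0.        ]
cradle [([272.0, 182.0], 0.79)]
bed [([273.0, 178.0], 0.89)]
jaw [([268.0, 169.0], 0.62)]
jaw_grip [([271.0, 167.0], 0.61)]
board [([146.0, 275.0], 0.63)]
board_connector [([147.0, 274.0], 0.97)]
meter [([423.0, 279.0], 0.98)]
bottle []
spool [([210.0, 284.0], 0.53)]
extractor [([143.0, 276.0], 0.69), ([429.0, 175.0], 0.62)]
```

View pics/top1.png

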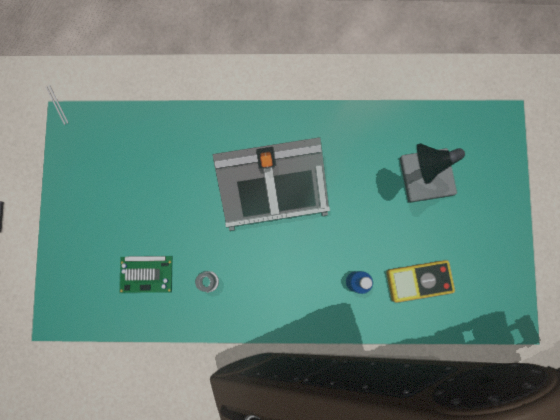

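View pics/scene1.png

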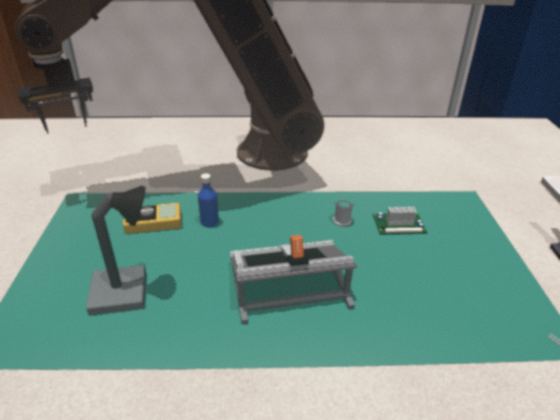

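```bash
cat >> h.py <<'E'
from scipy.optimize import minimize
def box(x0,x1,y0,y1,z0,z1): return np.array([[x,y,z] for x in(x0,x1) for y in(y0,y1) for z in(z0,z1)],float)
def bedT(p):
    T=np.eye(4); T[:3,:3]=(R.from_euler('z',p[2])*R.from_euler('y',-25,degrees=True)).as_matrix(); T[:3,3]=[p[0],p[1],37]; return T
def flatT(p,z=0):
    T=np.eye(4); T[:3,:3]=R.from_euler('z',p[2]).as_matrix(); T[:3,3]=[p[0],p[1],z]; return T
S=4
def render(c,T,boxes):
    m=np.zeros((420*S,560*S),np.uint8)
    for b in boxes:
        h=cv2.convexHull(((proj(c,b@T[:3,:3].T+T[:3,3])+.5)*S).astype(np.float32)); cv2.fillConvexPoly(m,h.astype(np.int32),1)
    return cv2.resize(m.astype(np.float32),(560,420),interpolation=cv2.INTER_AREA)
def fit(views,Tf,boxes,p0):
    f=lambda p:sum(np.abs(render(c,Tf(p),boxes)-m).sum() for c,m in views)
    p0=np.array(p0,float); s=np.vstack([p0,p0+[12,0,0],p0+[0,12,0],p0+[0,0,.1]])
    r=minimize(f,p0,method='Nelder-Mead',options=dict(initial_simplex=s,xatol=.02,fatol=.2)); return r.x,r.fun,sum(m.sum() for c,m in views)
BED=[box(-10,168,-21,235,0,0),box(-10,0,-21,235,0,10),box(0,105,-14,0,0,14),box(137,153,-21,235,0,12)]
def JAW(q): y=85+q*1000; return [box(4,118,y,y+20,0,15.5),box(123,167,y-10,y+30,0,26),box(132,158,y-2,y+22,26,70)]
BOARD=[box(-45,45,-65,65,0,6),box(35,45,-55,55,0,14),box(-13,13,-35,35,0,50)]
def mask(n,t):
    r=env.outline_of(n,t); return r[0]['region'].astype(np.float32) if r else None
def outl(img,c,T,boxes,col):
    for b in boxes:
        h=cv2.convexHull(((proj(c,b@T[:3,:3].T+T[:3,3])+.5)*1).astype(np.float32)); cv2.polylines(img,[(h*16).astype(np.int32)],True,col,1,cv2.LINE_AA,4)
E
cat > m1.py <<'E'
from h import *
c=cam('top'); b=mask('top','bed'); j=mask('top','jaw'); bo=mask('top','board'); 
u=np.maximum(b,j)
pb,f,a=fit([(c,u)],bedT,BED+JAW(0.03),[520,-90,0]); print('bed',pb,f,a)
r=env.look_for('top','board_connector'); a0=at_z(c,[146,275],3)
po,f,a=fit([(c,bo)],flatT,BOARD,[a0[0],a0[1],0]); print('board',po,f,a)
s=cam('scene'); bs=mask('scene','board'); po2,f,a=fit([(c,bo),(s,bs)],flatT,BOARD,po); print('board both',po2,f,a)
for cc,n in((c,'top'),(s,'scene')):
    for t,z in(('meter',20),('bottle',75),('spool',33),('extractor',13)):
        for r in env.look_for(n,t)[:2]: print(n,t,at_z(cc,r['xy'],z).round(),round(r['confidence'],2))
jg=env.look_for('top','jaw_grip')[0]['xy']; T=bedT(pb)
# jaw value from grip ray at bed z=50
o,d=ray(c,jg); n=T[:3,2]; P=o+d*(n@(T[:3,3]+n*50-o))/(n@d); L=T[:3,:3].T@(P-T[:3,3]); print('grip in bed',L,'jaw',L[1]-95)
img=c['image'][:,:,::-1].copy(); K=2
q=(L[1]-95)/1000
outl(img,c,T,BED,(0,0,255)); outl(img,c,T,JAW(q),(255,0,255)); outl(img,c,flatT(po2),BOARD,(0,0,255))
A=cv2.resize(img[120:330,100:380],None,fx=2,fy=2,interpolation=cv2.INTER_CUBIC)
im2=s['image'][:,:,::-1].copy(); outl(im2,s,T,BED,(0,0,255)); outl(im2,s,T,JAW(q),(255,0,255)); outl(im2,s,flatT(po2),BOARD,(0,0,255))
B=cv2.resize(im2[190:330,200:480],None,fx=2,fy=1.2,interpolation=cv2.INTER_CUBIC)
cv2.imwrite('pics/fit1.png',np.vstack([A,B]))
E
python3 m1.py
```

```text
Traceback (most recent call last):
  File "m1.py", line 3, in <module>
    u=np.maximum(b,j)
TypeError: '>=' not supported between instances of 'float' and 'NoneType'
```

```bash
python3 - <<'E'
s=open('h.py').read()
s=s.replace("    r=env.outline_of(n,t); return r[0]['region'].astype(np.float32) if r else None","""    for k in range(4):
        r=env.outline_of(n,t)
        if r: return r[0]['region'].astype(np.float32)
        env.read_camera(n)
    print('missed',n,t); return np.zeros((420,560),np.float32)""")
open('h.py','w').write(s)
E
python3 m1.py
```

```text
bed [ 5.81132992e+02 -9.00903988e+01  1.59821163e-01] 137.75 7965.0
board [4.13478077e+02 3.43385090e+02 2.23543097e-02] 61.8125 1899.0
board both [4.13755634e+02 3.43097376e+02 8.73279220e-03] 117.6875 3058.0
top meter [ 403. -333.   20.] 0.63
top bottle [ 398. -174.   75.] 0.88
top bottle [416. 314.  75.] 0.59
top spool [400. 186.  33.] 0.88
top extractor [ 665. -362.   13.] 0.73
scene meter [ 407. -323.   20.] 0.75
scene bottle [ 410. -183.   75.] 0.6
scene spool [407. 187.  33.] 0.9
scene extractor [ 619. -379.   13.] 0.91Traceback (most recent call last):
  File "m1.py", line 11, in <module>
    jg=env.look_for('top','jaw_grip')[0]['xy']; T=bedT(pb)
       ~~~~~~~~~~~~~~~~~~~~~~~~~~~~~~^^^
IndexError: list index out of range
```

```bash
sed -i "s/^jg=.*; T=/jg=[265.5,160]; r=env.look_for('top','jaw_grip'); print(r[:1]); T=/" m1.py; python3 m1.py
```

```text
bed [ 5.81489183e+02 -9.03272196e+01  1.65998204e-01] 141.375 8037.0
board [4.13373629e+02 3.44370862e+02 2.67630760e-02] 72.5625 1867.0
board both [4.13572209e+02 3.43195338e+02 2.79057017e-02] 144.9375 3045.0
top meter [ 406. -334.   20.] 0.85
top bottle [ 399. -176.   75.] 0.68
top bottle [412. 329.  75.] 0.43
top spool [394. 184.  33.] 0.63
top extractor [ 667. -368.   13.] 0.81
top extractor [645.  33.  13.] 0.18
scene meter [ 405. -321.   20.] 0.72
scene meter [391. 182.  20.] 0.33
scene bottle [ 414. -190.   75.] 0.77
scene spool [402. 184.  33.] 0.55
scene spool [ 639. -371.   33.] 0.23
scene extractor [ 620. -383.   13.] 0.71
[{'xy': [269.5, 170.4], 'confidence': 0.59}]
grip in bed [143.57811896 113.16112062  50.        ] jaw 18.161120622118005
```

View pics/fit1.png

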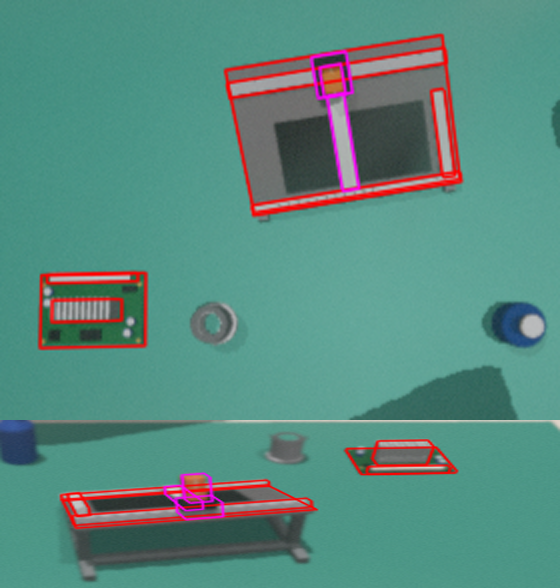

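```bash
cat >> h.py <<'E'
PB=[581.4,-90.2,.163]; TB=bedT(PB); PO=[413.6,343.2,.025]
RP=TB[:3,:3]@R.from_euler('x',180,degrees=True).as_matrix()           # tool x = bed x
RJ=TB[:3,:3]@np.array([[0,1,0],[-1,0,0],[0,0,1.]]).T.T
RJ=np.column_stack([-TB[:3,1],-TB[:3,0],-TB[:3,2]])                    # tool x = -bed y
RB=R.from_euler('xz',[np.pi,PO[2]]).as_matrix()                       # tool down, x = board x
def down(yaw): return R.from_euler('xyz',[np.pi,0,yaw]).as_matrix()
def bedp(*p): return TB[:3,:3]@np.array(p,float)+TB[:3,3]
def cur():
    s=env.state(); return s['eef_pos'],R.from_euler('xyz',s['tcp_rot']).as_matrix()
def chain(*targets):
    p,r=cur()
    for tp,tr in targets:
        sh=r.T@(np.array(tp)-p)/300; tu=R.from_matrix(r.T@tr).as_rotvec()/(np.pi/2)
        print(np.round(np.r_[sh,tu],4).tolist(),'d=%.0f a=%.0f'%(300*np.linalg.norm(sh),90*np.linalg.norm(tu)))
def inbed():
    p,r=cur(); print('tcp in bed',(TB[:3,:3].T@(p-TB[:3,3])).round(1),'rel rot to RJ',R.from_matrix(RJ.T@r).as_rotvec().round(3),'RP',R.from_matrix(RP.T@r).as_rotvec().round(3),env.state()['ft_force'].round(1),env.state()['t'])
E
python3 - <<'E'
from h import *
print('R',np.linalg.det(RJ)); print('grip',bedp(145,113,50),bedp(145,210,50),bedp(45,67,0))
chain((np.array([460,-200,340]),down(-1.41)),(bedp(145,113,180),RJ))
E
```

```text
R 1.0000000000000004
grip [671.88434703  39.19892181 143.5950373 ] [656.14326782 134.91317584 143.5950373 ] [610.77055167 -17.4697233   56.01782178]
[-0.8564, -1.1358, -0.3912, 0.0, -0.0001, 0.1611] d=443 a=14
[-1.3479, -1.9257, -0.1293, 0.2763, 0.0348, 0.1571] d=706 a=29
```

Call:
send_rows(moves=[[[-0.1,-0.15,-0.2,0,0,0.02],[-0.2,-0.3,-0.39,0,0,0.05],[-0.75,-1,-0.39,0,0,0.16],[-0.75,-1,-0.39,0,0,0.16],[-0.75,-1,-0.39,0,0,0.16],[-0.75,-1,-0.39,0,0,0.16],[-0.75,-1,-0.39,0,0,0.16],[-0.75,-1,-0.39,0,0,0.16],[-0.75,-1,-0.39,0,0,0.16],[-0.75,-1,-0.39,0,0,0.16],[-0.75,-1,-0.39,0,0,0.16],[-0.75,-1,-0.39,0,0,0.16]]], grip=0.15)

```text
t: 4.0
eef_pos: [436.1, -244.4, 340.1]
tcp_rot: [-3.141, -0.001, -1.405]
ft_force: [-0.0, -1.3, -0.6]
opening: 0.422
```

```bash
python3 - <<'E'
from h import *
print(cur()[0],env.state()['t'])
chain((bedp(145,113,150),RJ),(bedp(145,113,45),RJ))
E
```

```text
[ 436.12541456 -244.40007586  340.07989816] 4.0
[-0.8036, -0.7898, 0.3526, 0.2774, -0.0002, 0.0017] d=354 a=25
[-0.8035, -0.9375, 0.6699, 0.2774, -0.0002, 0.0017] d=421 a=25
```

Call:
send_rows(moves=[[[-0.1,-0.1,0.04,0.03,0,0],[-0.2,-0.2,0.09,0.07,0,0],[-0.8036,-0.79,0.353,0.277,0,0],[-0.8036,-0.79,0.353,0.277,0,0],[-0.8036,-0.79,0.353,0.277,0,0],[-0.8036,-0.79,0.353,0.277,0,0],[-0.8036,-0.79,0.353,0.277,0,0],[-0.8036,-0.79,0.353,0.277,0,0],[-0.8036,-0.79,0.353,0.277,0,0],[-0.8036,-0.79,0.353,0.277,0,0],[-0.8036,-0.79,0.353,0.277,0,0],[-0.8036,-0.79,0.353,0.277,0,0]]])

```text
t: 5.0
eef_pos: [630.2, 29.3, 233.5]
tcp_rot: [-2.707, -0.0, -1.409]
ft_force: [-0.4, -0.1, 0.2]
opening: 0.425
```

```bash
python3 - <<'E'
from h import *
inbed(); s=cam('scene'); c=cam('top'); 
img=c['image'][:,:,::-1]; cv2.imwrite('pics/ap.png',np.vstack([cv2.resize(img[110:250,180:380],None,fx=2.5,fy=2,interpolation=cv2.INTER_CUBIC),cv2.resize(s['image'][180:330,200:400,::-1],None,fx=2.5,fy=2,interpolation=cv2.INTER_CUBIC)]))
chain((bedp(145,113,45),RJ))
E
```

```text
tcp in bed [144.2 110.  149.6] rel rot to RJ [-0.002  0.001  0.001] RP [-2.000e-03 -1.000e-03  1.572e+00] [-0.4 -0.1  0.2] 5.0
[-0.0113, -0.002, 0.3505, 0.0005, -0.0009, -0.0012] d=105 a=0
```

View pics/ap.png

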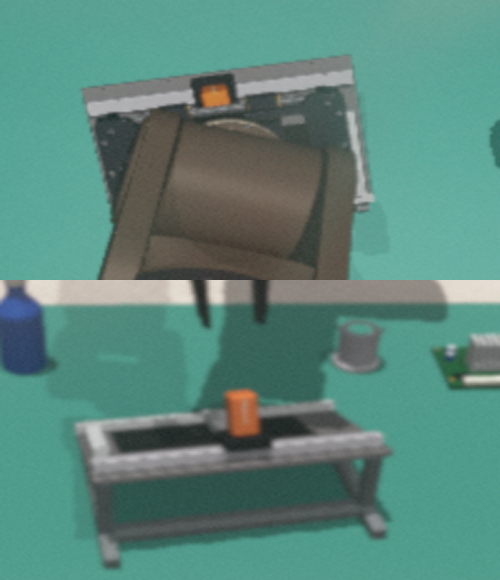

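Call:
send_rows(moves=[[[-0.011,-0.002,0.08,0,0,0],[-0.011,-0.002,0.16,0,0,0],[-0.011,-0.002,0.22,0,0,0],[-0.011,-0.002,0.27,0,0,0],[-0.011,-0.002,0.31,0,0,0],[-0.011,-0.002,0.33,0,0,0],[-0.011,-0.002,0.35,0,0,0],[-0.011,-0.002,0.35,0,0,0]]])

```text
t: 5.77
eef_pos: [674.2, 40.7, 138.4]
tcp_rot: [-2.707, -0.0, -1.409]
ft_force: [-0.1, 0.2, 0.4]
opening: 0.431
```

```bash
python3 - <<'E'
from h import *
inbed(); s=cam('scene'); 
cv2.imwrite('pics/dn.png',cv2.resize(s['image'][180:330,200:400,::-1],None,fx=3,fy=3,interpolation=cv2.INTER_CUBIC))
chain((bedp(145,223,45),RJ))
E
```

```text
tcp in bed [145.1 114.1  44.2] rel rot to RJ [-0.002  0.     0.001] RP [-2.000e-03 -1.000e-03  1.572e+00] [-0.1  0.2  0.4] 5.7667
[-0.3625, 0.0011, -0.0011, 0.0007, -0.0003, -0.0005] d=109 a=0
```

View pics/dn.png

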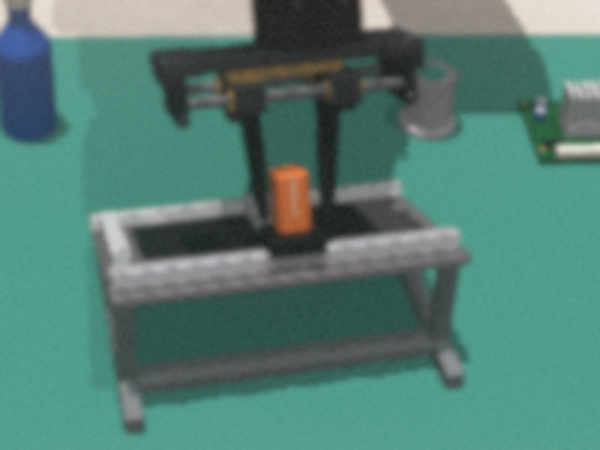

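Call:
send_rows(moves=[[[-0.02,0,0,0,0,0],[-0.045,0,0,0,0,0],[-0.075,0,0,0,0,0],[-0.11,0,0,0,0,0],[-0.145,0,0,0,0,0],[-0.18,0,0,0,0,0],[-0.215,0,0,0,0,0],[-0.25,0,0,0,0,0],[-0.28,0,0,0,0,0],[-0.305,0,0,0,0,0],[-0.325,0,0,0,0,0],[-0.335,0,0,0,0,0]]])

```text
t: 6.82
eef_pos: [657.9, 141.3, 139.5]
tcp_rot: [-2.705, -0.0, -1.408]
ft_force: [0.9, -2.4, 2.0]
opening: 0.426
```

Call:
send_rows(moves=[[[-0.005,0,0,0,0,0],[-0.01,0,0,0,0,0],[-0.013,0,0,0,0,0],[-0.013,0,0,0,0,0]]])

```text
t: 7.15
eef_pos: [657.6, 143.1, 139.3]
tcp_rot: [-2.705, -0.001, -1.409]
ft_force: [0.5, -7.9, 3.2]
opening: 0.423
```

```bash
python3 - <<'E'
from h import *
inbed()
E
```

```text
tcp in bed [145.7 217.9  45. ] rel rot to RJ [-0.     0.001  0.001] RP [-1.000e-03  1.000e-03  1.572e+00] [ 0.5 -7.9  3.2] 7.15
```

Call:
send_rows(moves=[[[0.015,0,0,0,0,0],[0.028,0,0,0,0,0],[0.028,0,-0.04,0,0,0],[0.028,0,-0.12,0,0,0],[0.028,0,-0.25,0,0,0],[0.028,0,-0.4,0,0,0],[0.028,0,-0.4,0,0,0]]], grip=0)

```text
t: 7.73
eef_pos: [607.9, 127.8, 254.6]
tcp_rot: [-2.699, -0.001, -1.408]
ft_force: [0.7, 0.1, 2.0]
opening: 0.5
```

```bash
python3 - <<'E'
from h import *
inbed(); chain(([413.6,343.2,160],RB),)
E
```

```text
tcp in bed [147.7 210.8 171.2] rel rot to RJ [0.007 0.001 0.   ] RP [0.005 0.006 1.571] [0.7 0.1 2. ] 7.7333
[-0.8137, 0.6074, 0.0605, -0.2314, -0.2021, -0.8962] d=305 a=85
```

Call:
send_rows(moves=[[[-0.0814,0.0607,0.006,-0.023,-0.02,-0.09],[-0.163,0.121,0.012,-0.046,-0.04,-0.18],[-0.244,0.182,0.018,-0.069,-0.061,-0.269],[-0.325,0.243,0.024,-0.093,-0.081,-0.358],[-0.407,0.304,0.03,-0.116,-0.101,-0.448],[-0.488,0.364,0.036,-0.139,-0.121,-0.538],[-0.57,0.425,0.042,-0.162,-0.141,-0.627],[-0.651,0.486,0.048,-0.185,-0.162,-0.717],[-0.732,0.547,0.054,-0.208,-0.182,-0.807],[-0.8137,0.6074,0.0605,-0.2314,-0.2021,-0.8962],[-0.8137,0.6074,0.0605,-0.2314,-0.2021,-0.8962],[-0.8137,0.6074,0.0605,-0.2314,-0.2021,-0.8962]]])

```text
t: 8.73
eef_pos: [412.2, 344.0, 154.2]
tcp_rot: [3.139, 0.01, 0.033]
ft_force: [-0.2, -1.0, 0.6]
opening: 0.504
```

```bash
python3 - <<'E'
from h import *
c=cam('top'); s=cam('scene'); bo=mask('top','board'); bs=mask('scene','board')
print(fit([(s,bs)],flatT,BOARD,PO))
print(cur()[0],env.state()['tcp_rot'],env.state()['ft_force'])
img=s['image'][:,:,::-1].copy(); outl(img,s,flatT(PO),BOARD,(0,0,255))
cv2.imwrite('pics/b.png',cv2.resize(img[130:250,320:480],None,fx=4,fy=4,interpolation=cv2.INTER_CUBIC))
chain(([413.6,343.2,30],RB),)
E
```

```text
(array([4.13640586e+02, 3.43049436e+02, 3.64895989e-02]), np.float64(53.25), np.float32(1165.0))
[413.49362928 342.99955024 154.34695595] [-3.1413802   0.00713267  0.02096241] [ 0.05542598  0.05239064 -1.31847191]
[0.0033, -0.0006, 0.4145, -0.0001, 0.0045, -0.0026] d=124 a=0
```

View pics/b.png

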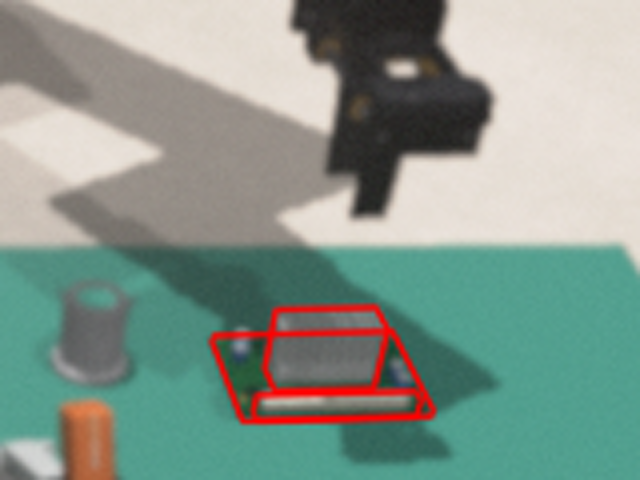

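Call:
send_rows(moves=[[[0.002,0,0.06,0,0.004,0],[0.003,0,0.14,0,0.0045,0],[0.003,0,0.22,0,0.0045,0],[0.003,0,0.29,0,0.0045,0],[0.003,0,0.34,0,0.0045,0],[0.003,0,0.38,0,0.0045,0],[0.003,0,0.4,0,0.0045,0],[0.003,0,0.41,0,0.0045,0],[0.003,0,0.41,0,0.0045,0]]])

```text
t: 9.68
eef_pos: [413.6, 342.7, 31.3]
tcp_rot: [3.141, 0.001, 0.023]
ft_force: [-0.5, 0.0, 0.1]
opening: 0.499
```

Call:
send_rows(moves=[[[0,0,0,0,0,0],[0,0,0,0,0,0],[0,0,0,0,0,0],[0,0,0,0,0,0],[0,0,0,0,0,0],[0,0,0,0,0,0]]], grip=1)

```text
t: 10.18
eef_pos: [414.0, 343.3, 31.9]
tcp_rot: [-3.141, -0.001, 0.025]
ft_force: [0.3, -0.5, 5.8]
opening: 0.27
```

Call:
send_rows(moves=[[[0,0,-0.01,0,0,0],[0,0,-0.04,0,0,0],[0,0,-0.1,0,0,0],[0,0,-0.18,0,0,0],[0,0,-0.28,0,0,0],[0,0,-0.38,0,0,0],[0,0,-0.48,0,0,0],[0,0,-0.58,0,0,0],[0,0,-0.66,0,0,0],[0,0,-0.7,0,0,0],[0,0,-0.7,0,0,0]]])

```text
t: 11.1
eef_pos: [414.1, 343.4, 244.5]
tcp_rot: [-3.14, -0.003, 0.025]
ft_force: [0.3, 0.1, -2.1]
opening: 0.27
```

```bash
python3 - <<'E'
from h import *
print(cur()[0],env.state()['ft_force'],env.state()['opening'])
chain((bedp(50,68,150),RP),)
E
```

```text
[414.12119065 343.4486637  244.48567313] [ 0.33110872  0.14875107 -2.08083979] 0.26998776802826085
[0.4301, 1.243, 0.1671, 0.0182, 0.2752, -0.0868] d=398 a=26
```

Call:
send_rows(moves=[[[0.015,0.04,0,0,0.01,-0.003],[0.045,0.13,0,0.002,0.03,-0.01],[0.08,0.23,0,0.003,0.05,-0.016],[0.115,0.33,0,0.005,0.073,-0.023],[0.15,0.43,0,0.006,0.095,-0.03],[0.184,0.53,0,0.008,0.117,-0.037],[0.218,0.63,0,0.009,0.14,-0.044],[0.253,0.73,0,0.011,0.16,-0.051],[0.288,0.83,0,0.012,0.184,-0.058],[0.318,0.92,0,0.013,0.204,-0.064],[0.338,0.975,0,0.014,0.216,-0.068],[0.344,0.994,0,0.0146,0.22,-0.07]]])

```text
t: 12.1
eef_pos: [523.7, 44.6, 239.8]
tcp_rot: [-3.139, -0.344, 0.134]
ft_force: [1.3, 0.2, -2.3]
opening: 0.272
```

```bash
python3 - <<'E'
from h import *
print(cur()[0],env.state()['ft_force'],env.state()['opening'])
chain((bedp(50,68,110),RP),)
E
```

```text
[523.73717159  44.55864358 239.7615825 ] [ 1.25082238  0.2014412  -2.31166144] 0.27246750173089396
[0.0209, 0.2451, 0.297, 0.0055, 0.0588, -0.0174] d=116 a=6
```

Call:
send_rows(moves=[[[0.002,0.02,0.02,0.001,0.006,-0.002],[0.006,0.07,0.07,0.002,0.018,-0.006],[0.01,0.13,0.13,0.003,0.03,-0.009],[0.014,0.18,0.19,0.004,0.042,-0.013],[0.018,0.22,0.245,0.005,0.053,-0.016],[0.02,0.24,0.28,0.0055,0.0588,-0.0174],[0.021,0.245,0.297,0.0055,0.0588,-0.0174],[0.021,0.245,0.297,0.0055,0.0588,-0.0174],[0.021,0.245,0.297,0.0055,0.0588,-0.0174]]])

```text
t: 12.85
eef_pos: [569.4, -20.1, 159.0]
tcp_rot: [-3.141, -0.436, 0.164]
ft_force: [0.4, -1.0, -1.4]
opening: 0.273
```

```bash
python3 - <<'E'
from h import *
inbed()
s=cam('scene'); c=cam('top'); bs=mask('scene','board'); p,r=cur()
# board pose from the grasp vs picture
D=np.array([[1,0,0],[0,-1,0],[0,0,-1.]])
def tf(q):
    T=np.eye(4); T[:3,:3]=r@D@R.from_euler('z',q[2]).as_matrix(); T[:3,3]=p+r@np.array([q[0],q[1],31.5]); return T
print(fit([(s,bs)],tf,BOARD,[0,0,0]))
img=s['image'][:,:,::-1].copy(); outl(img,s,tf([0,0,0]),BOARD,(0,0,255)); outl(img,s,TB,BED+JAW(.115),(255,0,255))
cv2.imwrite('pics/pl.png',cv2.resize(img[170:330,200:400],None,fx=3,fy=3,interpolation=cv2.INTER_CUBIC))
chain((bedp(50,68,45),RP),)
E
```

```text
tcp in bed [ 51.1  71.2 110.7] rel rot to RJ [ 1.000e-03 -2.000e-03 -1.572e+00] RP [ 0.002 -0.    -0.001] [ 0.4 -1.  -1.4] 12.85
(array([-3.52849931,  2.58548545, -0.03518619]), np.float64(251.9375), np.float32(962.0))
[-0.0073, 0.0118, 0.2216, -0.0009, -0.0013, 0.0015] d=67 a=0
```

View pics/pl.png

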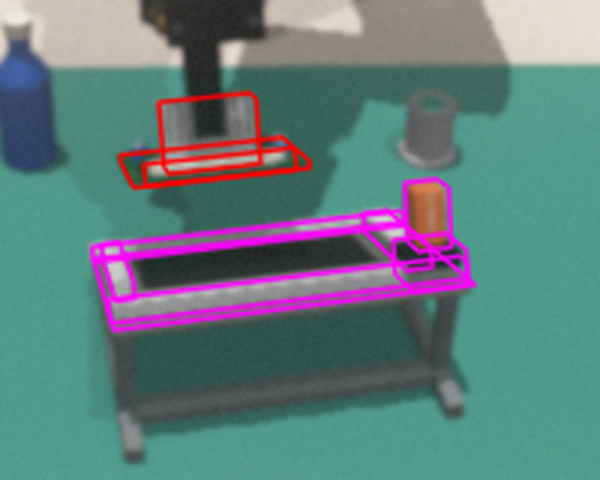

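Call:
send_rows(moves=[[[-0.002,0.002,0.02,0,0,0],[-0.004,0.006,0.05,0,0,0],[-0.007,0.01,0.085,0,0,0],[-0.007,0.012,0.12,0,0,0],[-0.007,0.012,0.155,0,0,0],[-0.007,0.012,0.185,0,0,0],[-0.007,0.012,0.205,0,0,0],[-0.007,0.012,0.216,0,0,0],[-0.007,0.012,0.222,0,0,0],[-0.007,0.012,0.222,0,0,0]]])

```text
t: 13.83
eef_pos: [596.6, -19.1, 98.1]
tcp_rot: [-3.141, -0.438, 0.165]
ft_force: [-0.8, 0.2, -1.6]
opening: 0.273
```

```bash
python3 - <<'E'
from h import *
inbed(); chain((bedp(50,68,33),RP),)
E
```

```text
tcp in bed [49.9 67.7 44.1] rel rot to RJ [ 0.002 -0.    -1.573] RP [ 0.002  0.001 -0.002] [-0.8  0.2 -1.6] 13.8333
[0.0004, -0.0009, 0.0371, -0.001, -0.0009, 0.0011] d=11 a=0
```

Call:
send_rows(moves=[[[0,0,0.006,0,0,0],[0,0,0.012,0,0,0],[0,0,0.018,0,0,0],[0,0,0.024,0,0,0],[0,0,0.029,0,0,0],[0,0,0.033,0,0,0],[0,0,0.033,0,0,0]]])

```text
t: 14.42
eef_pos: [600.7, -18.5, 89.0]
tcp_rot: [-3.141, -0.438, 0.165]
ft_force: [0.3, 0.0, -2.8]
opening: 0.273
```

Call:
send_rows(moves=[[[0,0,0.002,0,0,0],[0,0,0.004,0,0,0],[0,0,0.006,0,0,0],[0,0,0.006,0,0,0]]])

```text
t: 14.75
eef_pos: [601.5, -18.4, 87.5]
tcp_rot: [-3.141, -0.438, 0.165]
ft_force: [0.3, -0.3, -1.0]
opening: 0.268
```

```bash
python3 - <<'E'
from h import *
inbed()
E
```

```text
tcp in bed [49.8 67.6 32.5] rel rot to RJ [ 0.002 -0.    -1.572] RP [ 0.002  0.001 -0.002] [ 0.3 -0.3 -1. ] 14.75
```

Call:
send_rows(moves=[[[0,0,0.002,0,0,0],[0,0,0.004,0,0,0],[0,0,0.006,0,0,0],[0,0,0.006,0,0,0],[0,0,0.006,0,0,0]]])

```text
t: 15.17
eef_pos: [602.0, -18.3, 86.6]
tcp_rot: [-3.141, -0.438, 0.165]
ft_force: [-7.6, -0.2, 8.4]
opening: 0.276
```

```bash
python3 - <<'E'
from h import *
inbed(); print(env.state()['moment'])
E
```

```text
tcp in bed [50.  67.6 31.4] rel rot to RJ [ 3.000e-03  1.000e-03 -1.572e+00] RP [ 0.001  0.002 -0.002] [-7.6 -0.2  8.4] 15.1667
[-0.26638459  0.80066887 -0.09194986]
```

Call:
send_rows(moves=[[[-0.003,0,-0.001,0,0,0],[-0.006,0,-0.001,0,0,0],[-0.009,0,-0.001,0,0,0],[-0.012,0,-0.001,0,0,0],[-0.012,0,-0.001,0,0,0]]])

```text
t: 15.58
eef_pos: [599.5, -19.1, 85.5]
tcp_rot: [3.141, -0.44, 0.165]
ft_force: [-0.4, 0.1, 6.9]
opening: 0.271
```

```bash
python3 - <<'E'
from h import *
inbed(); print('force in bed',TB[:3,:3].T@env.state()['ft_force'])
E
```

```text
tcp in bed [47.1 67.2 31.5] rel rot to RJ [ 0.003  0.002 -1.572] RP [ 0.001  0.003 -0.002] [-0.4  0.1  6.9] 15.5833
force in bed [2.5566032  0.2134919  6.36915911]
```

Call:
send_rows(moves=[[[-0.002,0,0,0,0,0],[-0.004,0,0,0,0,0],[-0.006,0,0,0,0,0],[-0.006,0,0,0,0,0]]])

```text
t: 15.92
eef_pos: [598.6, -19.4, 85.1]
tcp_rot: [3.141, -0.441, 0.164]
ft_force: [2.0, 1.4, 6.6]
opening: 0.271
```

```bash
python3 - <<'E'
from h import *
inbed(); print('force in bed',TB[:3,:3].T@env.state()['ft_force'])
E
```

```text
tcp in bed [46.1 67.1 31.5] rel rot to RJ [ 0.004  0.003 -1.572] RP [ 0.     0.004 -0.001] [2.  1.4 6.6] 15.9167
force in bed [4.77268685 1.02256829 5.06384778]
```

Call:
send_rows(moves=[[[0,0,0,0,0,0],[0,0,0,0,0,0],[0,0,0,0,0,0],[0,0,0,0,0,0],[0,0,0,0,0,0]]], grip=0)

```text
t: 16.33
eef_pos: [597.1, -19.1, 83.8]
tcp_rot: [-3.141, -0.437, 0.165]
ft_force: [0.3, 0.4, -0.3]
opening: 0.49
```

Call:
send_rows(moves=[[[0,0,-0.01,0,0,0],[0,0,-0.03,0,0,0],[0,0,-0.07,0,0,0],[0,0,-0.13,0,0,0],[0,0,-0.22,0,0,0],[0,0,-0.33,0,0,0],[0,0,-0.4,0,0,0],[0,0,-0.4,0,0,0]]], grip=0.15)

```text
t: 17.0
eef_pos: [546.8, -27.9, 196.4]
tcp_rot: [3.14, -0.442, 0.165]
ft_force: [-1.3, -0.4, 0.7]
opening: 0.427
```

```bash
cat > m2.py <<'E'
from h import *
import sys
inbed()
s=cam('scene'); c=cam('top'); bs=mask('scene','board'); bt=mask('top','board')
def tf(q):
    T=TB.copy(); T[:3,:3]=TB[:3,:3]@R.from_euler('z',q[2]).as_matrix(); T[:3,3]=bedp(q[0],q[1],0); return T
print('board in bed',fit([(s,bs)],tf,BOARD,[45,67,0]))
img=s['image'][:,:,::-1].copy(); outl(img,s,tf([45,float(sys.argv[3]),0]),BOARD,(0,0,255)); outl(img,s,TB,BED+JAW(float(sys.argv[2])),(255,0,255))
cv2.imwrite('pics/'+sys.argv[1],np.vstack([cv2.resize(img[190:310,200:400],None,fx=3,fy=2.4,interpolation=cv2.INTER_CUBIC),cv2.resize(c['image'][110:250,180:380,::-1],None,fx=3,fy=2.1,interpolation=cv2.INTER_CUBIC)]))
E
python3 m2.py pl2.png .115 67; python3 -c "
from h import *
chain((bedp(145,203,150),RJ),(bedp(145,203,44.5),RJ))"
```

```text
tcp in bed [ 45.6  67.  154.6] rel rot to RJ [ 0.004  0.005 -1.573] RP [-0.001  0.006 -0.002] [-1.3 -0.4  0.7] 17.0
board in bed (array([ 4.21373113e+01,  6.62018171e+01, -4.59717515e-03]), np.float64(80.0), np.float32(1270.0))
[0.3375, -0.4514, 0.0019, -0.0012, 0.0007, 1.0008] d=169 a=90
[0.3374, -0.4507, 0.3535, -0.0012, 0.0007, 1.0008] d=199 a=90
```

View pics/pl2.png

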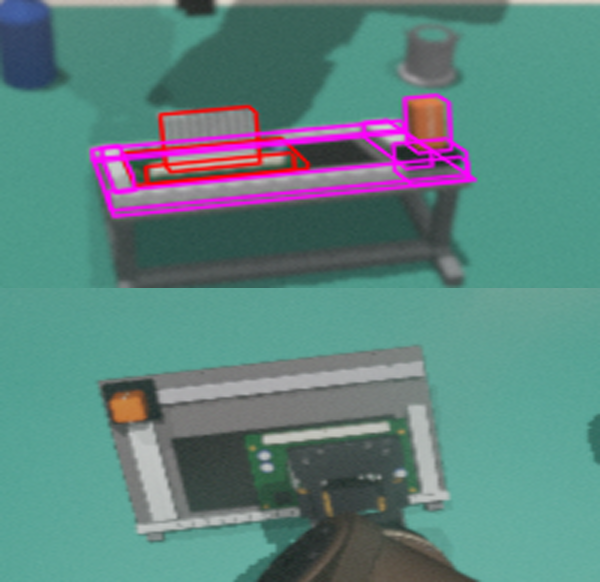

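Call:
send_rows(moves=[[[0.03,-0.04,0,0,0,0.08],[0.06,-0.08,0,0,0,0.16],[0.09,-0.12,0,0,0,0.24],[0.12,-0.16,0,0,0,0.32],[0.15,-0.2,0,0,0,0.4],[0.18,-0.25,0,0,0,0.48],[0.21,-0.3,0,0,0,0.56],[0.24,-0.34,0,0,0,0.64],[0.27,-0.38,0,0,0,0.72],[0.3,-0.42,0,0,0,0.8],[0.32,-0.45,0,0,0,0.88],[0.3375,-0.47,0,0,0,0.96]]], grip=0.15)

```text
t: 18.2
eef_pos: [614.7, 127.9, 233.9]
tcp_rot: [-2.709, -0.047, -1.301]
ft_force: [0.0, -0.4, 0.3]
opening: 0.428
```

```bash
python3 - <<'E'
from h import *
inbed(); chain((bedp(145,209,44.5),RJ))
E
```

```text
tcp in bed [145.1 209.8 149.6] rel rot to RJ [-0.001 -0.002 -0.116] RP [ 1.000e-03 -3.000e-03  1.454e+00] [ 0.  -0.4  0.3] 18.2
[0.0034, 0.0003, 0.3505, 0.0005, 0.0016, 0.074] d=105 a=7
```

Call:
send_rows(moves=[[[0.002,0,0.05,0,0,0.05],[0.003,0,0.12,0,0.001,0.074],[0.003,0,0.19,0,0.0016,0.074],[0.003,0,0.25,0,0.0016,0.074],[0.003,0,0.3,0,0.0016,0.074],[0.003,0,0.33,0,0.0016,0.074],[0.003,0,0.345,0,0.0016,0.074],[0.003,0,0.35,0,0.0016,0.074],[0.003,0,0.35,0,0.0016,0.074]]])

```text
t: 18.95
eef_pos: [658.5, 133.1, 140.3]
tcp_rot: [-2.704, -0.003, -1.403]
ft_force: [0.0, -0.2, 1.2]
opening: 0.426
```

```bash
python3 - <<'E'
from h import *
inbed(); chain((bedp(145,209,44.5),RJ),(bedp(145,138,44.5),RJ))
E
```

```text
tcp in bed [145.5 207.9  46.1] rel rot to RJ [ 0.001  0.001 -0.005] RP [0.    0.002 1.565] [ 0.  -0.2  1.2] 18.95
[-0.0038, 0.0015, 0.0054, -0.0007, -0.0005, 0.0035] d=2 a=0
[0.2329, 0.0028, 0.0056, -0.0007, -0.0005, 0.0035] d=70 a=0
```

Call:
send_rows(moves=[[[0.01,0,0.003,0,0,0.0035],[0.025,0,0.003,0,0,0.0035],[0.045,0,0.003,0,0,0.0035],[0.07,0,0.003,0,0,0.0035],[0.095,0,0.003,0,0,0.0035],[0.12,0,0.003,0,0,0.0035],[0.145,0,0.003,0,0,0.0035],[0.17,0,0.003,0,0,0.0035],[0.19,0,0.003,0,0,0.0035],[0.205,0,0.003,0,0,0.0035],[0.217,0,0.003,0,0,0.0035],[0.225,0,0.003,0,0,0.0035]]])

```text
t: 19.95
eef_pos: [670.2, 66.1, 140.3]
tcp_rot: [-2.703, -0.001, -1.409]
ft_force: [-1.8, 3.4, 2.4]
opening: 0.423
```

Call:
send_rows(moves=[[[0.003,0,0,0,0,0],[0.006,0,0,0,0,0],[0.009,0,0,0,0,0],[0.012,0,0,0,0,0],[0.015,0,0,0,0,0],[0.015,0,0,0,0,0]]])

```text
t: 20.45
eef_pos: [671.0, 62.1, 140.1]
tcp_rot: [-2.703, -0.001, -1.408]
ft_force: [-1.5, 2.0, 1.0]
opening: 0.425
```

```bash
python3 - <<'E'
from h import *
inbed(); print('force in bed',TB[:3,:3].T@env.state()['ft_force'])
E
```

```text
tcp in bed [146.1 135.7  45.6] rel rot to RJ [0.002 0.001 0.   ] RP [1.000e-03 2.000e-03 1.571e+00] [-1.5  2.   1. ] 20.45
force in bed [-0.61131646  2.26677851  1.41998599]
```

Still just friction; continue in small steps.

Call:
send_rows(moves=[[[0.002,0,0,0,0,0],[0.004,0,0,0,0,0],[0.006,0,0,0,0,0],[0.008,0,0,0,0,0],[0.01,0,0,0,0,0],[0.01,0,0,0,0,0]]])

```text
t: 20.95
eef_pos: [671.5, 59.2, 140.1]
tcp_rot: [-2.704, -0.001, -1.408]
ft_force: [-0.5, 4.1, 1.7]
opening: 0.428
```

Call:
send_rows(moves=[[[0.001,0,0,0,0,0],[0.002,0,0,0,0,0],[0.003,0,0,0,0,0],[0.003,0,0,0,0,0]]])

```text
t: 21.28
eef_pos: [671.6, 58.3, 140.1]
tcp_rot: [-2.703, -0.001, -1.408]
ft_force: [-0.5, 4.5, 1.5]
opening: 0.427
```

```bash
python3 - <<'E'
from h import *
inbed(); print('force in bed',TB[:3,:3].T@env.state()['ft_force'])
E
```

```text
tcp in bed [146.1 131.9  45.6] rel rot to RJ [0.002 0.001 0.   ] RP [1.000e-03 2.000e-03 1.571e+00] [-0.5  4.5  1.5] 21.2833
force in bed [0.86268939 4.53428139 1.26783087]
```

Call:
send_rows(moves=[[[0.0015,0,0,0,0,0],[0.003,0,0,0,0,0],[0.003,0,0,0,0,0]]])

```text
t: 21.53
eef_pos: [671.7, 57.6, 140.1]
tcp_rot: [-2.704, -0.001, -1.408]
ft_force: [-0.3, 6.2, 1.5]
opening: 0.427
```

Call:
send_rows(moves=[[[0.0015,0,0,0,0,0],[0.003,0,0,0,0,0],[0.003,0,0,0,0,0]]])

```text
t: 21.78
eef_pos: [671.7, 57.5, 140.1]
tcp_rot: [-2.704, 0.0, -1.408]
ft_force: [0.9, 12.5, 3.8]
opening: 0.425
```

```bash
python3 - <<'E'
from h import *
inbed(); print('force in bed',TB[:3,:3].T@env.state()['ft_force'])
E
```

```text
tcp in bed [146.  131.1  45.6] rel rot to RJ [ 0.001 -0.    -0.   ] RP [1.000e-03 1.000e-03 1.571e+00] [ 0.9 12.5  3.8] 21.7833
force in bed [ 4.21042178 12.17477571  2.19804697]
```

Call:
send_rows(moves=[[[0.002,0,0,0,0,0],[0.002,0,0,0,0,0],[0.002,0,0,0,0,0],[-0.005,0,0,0,0,0],[-0.015,0,0,0,0,0],[-0.029,0,0,0,0,0],[-0.029,0,0,0,0,0]]])

```text
t: 22.37
eef_pos: [670.2, 65.3, 139.8]
tcp_rot: [-2.704, -0.001, -1.408]
ft_force: [0.1, -0.4, -0.6]
opening: 0.423
```

Call:
send_rows(moves=[[[0,0,-0.02,0,0,0],[0,0,-0.07,0,0,0],[0,0,-0.14,0,0,0],[0,0,-0.22,0,0,0],[0,0,-0.32,0,0,0],[0,0,-0.44,0,0,0],[0,0.1,-0.56,0,0,0],[0,0.2,-0.65,0,0,0],[0,0.3,-0.7,0,0,0],[0,0.4,-0.7,0,0,0],[0,0.5,-0.7,0,0,0],[0,0.5,-0.7,0,0,0]]])

```text
t: 23.37
eef_pos: [443.4, 28.8, 265.0]
tcp_rot: [-2.707, -0.0, -1.409]
ft_force: [0.5, -0.1, 1.4]
opening: 0.426
```

```bash
sed -i "s/^print('board.*/&\nprint('board top+scene',fit([(s,bs),(c,bt)],tf,BOARD,[45,67,0]))\njs=mask('scene','jaw_grip'); print('grip px',np.argwhere(js>0).mean(0)[::-1] if js.any() else None,'expected',proj(c if 0 else s,bedp(145,140,50)))/" m2.py; python3 m2.py fin.png .045 65
```

```text
tcp in bed [ -9.6 139.8 256. ] rel rot to RJ [-0.002  0.     0.001] RP [-2.000e-03 -1.000e-03  1.571e+00] [ 0.5 -0.1  1.4] 23.3667
board in bed (array([3.74451868e+01, 6.44432688e+01, 2.73601036e-02]), np.float64(142.3125), np.float32(1136.0))
board top+scene (array([4.39026230e+01, 6.41445934e+01, 1.47247219e-03]), np.float64(244.3125), np.float32(3096.0))
grip px [307.46236559 249.47132616] expected [[309.86116073 243.54594519]]
```

View pics/fin.png

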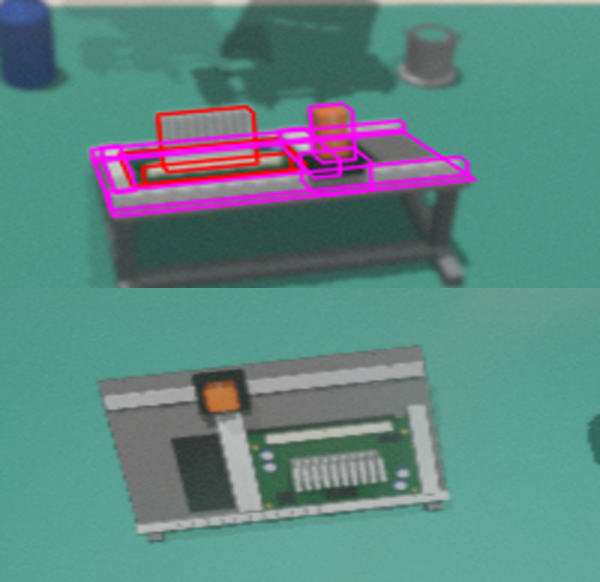

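```bash
python3 -c "
from h import *
print(env.job_done(), env.state()['t'])"
```

```text
the job is handed in; nothing more can be done
the job is handed in; nothing more can be done
```

The board is clamped in the cradle and the job is handed in. Robot time was about 23 s of the 67 s allowed; the hand-in gives no verdict.

**What I did:** I slid the jaw open until it met its stop; the push force rose to about 8 N there. I then picked the board up by its heat sink, laid it on the plate and eased it down against the ledge until the force along the slope rose to about 5 N. After letting go, I pushed the jaw back until it stalled at about 12 N, then backed the arm clear.

**Last checks:**
- **Jaw:** my estimate from the finger position at the stall is 0.044–0.045 m, inside the 0.043–0.048 m band.
- **Board position:** fitting both camera views together put the board at bed x about 44 mm and y about 64 mm, square to the plate within 0.002 rad. Both positions are inside the final limits.
- **Picture:** the final view shows the heat sink up, the connector edge uphill and no visible gap at either jaw.
- **Bystanders:** the bottle and spool look where they were. I did not re-measure the meter or the extractor, but the arm stayed well away from them.

**What disagreed:**
- **Board fit from the scene camera alone:** it gave x about 37 mm and a 0.027 rad turn. That x would put the board inside the ledge, so I trusted the fit from both views.
- **Grip outline:** the network's outline of the orange grip sat about 6 pixels lower in the image than the model predicted. The column, which shows the jaw position, differed by about 2 pixels.

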